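Clip the gelato spade into its sprung rack

ROBOT

A 6-joint arm with a two-finger parallel gripper is mounted at the origin on the work surface. World frame = base frame: x ahead of the robot, y to its left, z up, the work surface at z = 0. Lengths are in m, angles in rad, forces in N, time in s.
With the tool pointing down it reaches from about 0.375 to 0.9 m from the base axis. Payload 3.1 kg.
Tool frame: the origin (TCP) lies at the very end of the fingers, on their centre line; the grasp point (between the pads) lies 19 mm behind it (tcp_to_grasp is the distance from the TCP to the grasp point, in m); z points along the fingers, y is the direction in which the jaws open and shut (so a half turn about z gives the same grasp; the last joint's range is limited). The gripper opens to 85 mm and grips with 20 to 120 N. Pads are 22 mm wide; open, the fingers measure 114 mm over their backs; the gripper's body (76 mm by 85 mm) begins 54 mm behind the grasp point. The pads swing forward as they close: fully open they stand 13 mm farther back than shut.
Start: joints at [-1.504, 0.527, 1.433, -0, 1.181, -0.178], TCP at [0.152, -0.606, 0.194] pointing down, gripper open.
Joint ranges: [-3.08, 3.08], [-0.75, 2.2], [0.22, 2.44], [-1.43, 4.57], [0, 2.65], [-2.85, 2.85]. Speed limits (rad/s): [2.79, 2.79, 3.14, 3.14, 3.14, 3.14].

INTERFACE

Orientations are given as a unit quaternion [x, y, z, w].
In Python, from station import sense, snapshot, camera_info, sign_off, tcp_to_grasp gives the robot as it stands.
- The arm moves only by the shell command python3 -m inch 'ROWS' [FORCE]. ROWS is JSON, a list of rows, each a list of 3 entries, a list of its own where there are three numbers: the closure, from -1 (fully open) to 1 (shut), so that 0 is half open, then the shift along the tool's x, y, z normalised to -1 to 1, where 1 is 10 cm, then the turn, a rotation vector about the tool's x, y, z normalised to -1 to 1, where 1 is 360 degrees. In form: [[jaw, [dx, dy, dz], [ax, ay, az]], ...]. A call has 1 to 20 rows; each row is the pose to reach, as a shift and turn from the pose commanded when the call began, along the tool's axes at that moment, turning the shorter way round; what a row does not reach only later rows make up. A row lasts 1/10 s, in which the tool goes at most 50 mm and 8.59 degrees, less where a joint would pass 70% of its speed; a pose out of reach is approached as far as the arm can. A call with a number of a shift or a turn outside -1 to 1 is refused whole. A call with a gripper value outside its range is refused whole. The fingers move at their own pace and stop on an object; FORCE is the grip in N (left out, the last holds). Time passes only in rows, so rows that repeat a pose let the fingers close. It gives the time, the measured TCP pose, the force and the opening at its end, in the units of the state.
- sense(): the state, without advancing time (a new reading comes with each control period).
- snapshot(name): name is "scene" or "side" or "wrist"; returns (picture, depth): 384x512x3 uint8, blue, green, red; 384x512 float32, m along the optical axis (not along the pixel's ray), 0 where there is no reading.
- camera_info(name): a dict with "K" (3x3 intrinsics, pixels), "dist" ([k1, k2, p1, p2, k3] as OpenCV has them; the pictures are not rectified), "origin" and "orientation" of the camera in the world. Camera axes: x right, y down, z forward; pixel columns grow to the right and rows downward; lengths in m; the calibration is good to about 2 mm. A picture is of the moment at which its call begins: read the wrist's pose just before it. camera_info takes no time and is no camera call; for the wrist camera it gives the pose at the moment of the call.
- sign_off(): hands the job in, once; it reports no verdict.
The state is a dict: "t": time; "q": joint angles; "qd": joint speeds; "tau": joint torques, N m; "tcp_pos": TCP position; "tool_rot": TCP orientation; "force": force on the tool from outside, world axes, zero at the start; "ft_torque": the same for the moment, N m; "finger_gap": opening from 0.0 (shut) to 1.0 (fully open).
Only numpy, scipy, OpenCV 4.12 (cv2) and the standard library are available. Lean on these libraries where they do the work, as an engineer would, in place of code of your own. Each camera call takes 0.05 s, during which the arm holds its last target.

TASK

Take the white gelato spade from the drip tray and park it on the rack: blue band in the clip, neck in the open cradle, blade out past the cradle. Press the handle down firmly but without slamming it until it is fully home under the orange sprung jaw and the jaw has closed over it, then let go. Leave the cups, jar and pot where they stand.

Things in the scene. Friction and masses are not known exactly. Their poses are not given: they have to be found in the camera images.
- spade: White spade, 0.12 to 0.24 kg. Round rod 20 mm thick along its x, from x = -135 to +95 mm; flat blade 72 x 52 x 6 mm at x = +93 to +165, z = -10 to -4 mm. Origin on the rod axis, balance point at x = +15. A blue band 34 mm long is centred at x = -65. It starts level in the tray's two notches, axis 50 mm above the counter, free to be gripped from above between them.
- blue_band (a point): Point on the spade's rod axis at the middle of the blue band (spade x = -65 mm). This is what goes into the clip.
- neck (a point): Point on the spade's rod axis at spade x = +65 mm, near the blade. This is what goes into the open cradle.
- tray: Fixed dark steel drip tray 240 x 110 mm, rim 14 mm high, origin under its centre. Two notched aluminium uprights stand at tray x = -95 and +60 mm, 10 mm thick in x, 50 mm wide, 50 mm high, notch 26 mm wide. The spade lies along the tray's x, blade to +x, shifted up to 12 mm along it.
- rack: Rack: steel platform 190 x 85 mm, top at z = 48 mm, over a fixed base 200 x 100 mm; origin on the counter under its centre. The platform rides on springs: it sinks 1.8 mm per newton of load beyond 2.1 N, up to 27 mm, and rises again. Its x axis is the parked rod's, blade to +x. Clip (20 mm long) at x = -65, open cradle (18 mm long) at x = +65 mm; nothing else above the platform.
- clip_seat (a point): Where the rod axis lies fully home in the clip: rack (-65, 0, 115) mm. The clip is a white fork: saddle floor 10 mm below this point; on its +y side a fixed prong, inner face 11 mm away, vertical to 12 mm above this point, then sloping outwards (33 degrees) to 26 mm above it; on its -y side the orange jaw.
- cradle_seat (a point): Where the rod axis lies when resting in the open cradle: rack (65, 0, 115) mm. Plain white U 26 mm wide between walls that rise 24 mm above this point; no jaw. The rod can be lowered in from above, also tilted.
- jaw_roller (a point): Axis of the free-turning steel roller (5 mm radius, 26 mm long along the rack's x) at the tip of the jaw. With the jaw closed it lies 9.5 mm to -y and 12 mm above clip_seat, so it bars the way to the rod: a rod laid on it rests with its axis about 21 mm above clip_seat and stays there under its own weight.
- jaw (a joint): Orange jaw's angle (rad): 0 closed, grows as it swings out to the rack's -y, up to 0.7; a spring closes it. Hinge 19 mm to -y and 30 mm below clip_seat. The rod pushes it open to about 0.1 rad on its way down; that takes 8 to 22 N on the rod next to the clip, while the platform sinks. It then snaps back to 0 over the seated rod.
- cups: Bystander: stack of paper cups, 72 mm in diameter, 102 mm high, origin under its centre.
- jar: Bystander: amber jar with a steel lid, 58 mm in diameter, 90 mm high, origin under its centre.
- spoon_pot: Bystander: open aluminium pot, 70 mm in diameter, 100 mm high, origin under its centre.

How it is judged:
On the way, in this order (a step that is already met when the one before it is completed fails the run):
1. the spade has been lifted out of the tray: its middle at least 60 mm higher than it lay (height (world z) of spade above 0.11 m), for 0.1 s.
2. the handle pushes the jaw open from above: jaw beyond 0.05 rad with the blue band over the clip (value of joint jaw above 0.05 rad and z of blue_band in the frame of clip_seat above 0.003 m and horizontal distance between blue_band and clip_seat below 0.03 m), for 0.01 s.
At the end, for the whole second after the job is handed in: The blue band's middle lies at the clip's seat (within 4 mm in height, 5 mm across, 16 mm along the rod), the neck in the cradle (within 6 mm in height, 18 mm in plan), the jaw closed again (below 0.05 rad), and the spade is at rest (z of blue_band in the frame of clip_seat between -0.004 and 0.004 m and y of blue_band in the frame of clip_seat between -0.005 and 0.005 m and x of blue_band in the frame of clip_seat between -0.016 and 0.016 m and z of neck in the frame of cradle_seat between -0.006 and 0.006 m and horizontal distance between neck and cradle_seat below 0.018 m and value of joint jaw below 0.05 rad and linear speed of spade below 0.02 m/s); the robot touches nothing.
It fails at once if the spade is pressed onto the rack with more than 80 N (contact force between spade and rack above 80 N).
It fails at once if the stack of cups is shoved by more than 25 mm or tipped (distance of cups from where it was at the start of the episode above 0.025 m or angle between cups's own z axis and vertical above 0.4 rad).
It fails at once if the jar is shoved by more than 25 mm or tipped (distance of jar from where it was at the start of the episode above 0.025 m or angle between jar's own z axis and vertical above 0.4 rad).
It fails at once if the metal pot is shoved by more than 25 mm or tipped (distance of spoon_pot from where it was at the start of the episode above 0.025 m or angle between spoon_pot's own z axis and vertical above 0.4 rad).
It also fails if it takes over 58 s, if anything falls off the work surface, if the arm or the gripper's body presses on something with over 40 N, if the wrist force passes 120 N, or if a joint passes its speed limit or range.

## Working session

There is one attempt and no reset: what is moved stays moved. The work goes in short steps, Python scripts to look and compute and a shell command to move; the robot and the scene stay as the last step left them, time stands still between calls to the robot, and variables do not carry over. Pictures are saved under pics/ and viewed, and the job is handed in when it is done.

```bash
mkdir -p pics; ls; cat > h.py <<'E'
import numpy as np, cv2
from station import *
from scipy.spatial.transform import Rotation as R
def save(name,fn):
    ci=camera_info(name); p,d=snapshot(name); cv2.imwrite('pics/'+fn+'.png',p); np.savez('pics/'+fn+'.npz',p=p,d=d,K=np.array(ci['K']),dist=np.array(ci['dist']),o=np.array(ci['origin']),q=np.array(ci['orientation'])); return p,d,ci
def load(fn):
    return np.load('pics/'+fn+'.npz')
def rot(q):
    q=np.array(q); return q if q.shape==(3,3) else R.from_quat(q).as_matrix()
def rays(z,px):
    u=cv2.undistortPoints(np.array(px,float).reshape(-1,1,2),z['K'],z['dist']).reshape(-1,2)
    return np.c_[u,np.ones(len(u))]@rot(z['q']).T
def plane(z,px,h):
    r=rays(z,px); return z['o']+r*((h-z['o'][2])/r[:,2])[:,None]
def pts(z,px):
    px=np.array(px); d=z['d'][px[:,1].astype(int),px[:,0].astype(int)]
    return z['o']+rays(z,px)*d[:,None]
E
python3 - <<'E'
from h import *
s=sense(); print(s); print(tcp_to_grasp)
for n in ('scene','side','wrist'):
    p,d,ci=save(n,n+'0'); print(n,ci,(d>0).mean())
E
```

```text
pics
{'t': 0.0, 'q': array([-1.50350514e+00,  5.28452574e-01,  1.43391495e+00, -1.07836535e-05,
        1.18141607e+00, -1.78500047e-01]), 'qd': array([-0.0006861 , -0.00034243,  0.00131081,  0.00033803,  0.00148921,
        0.00018736]), 'tau': array([-1.94138542e-03, -4.42357349e+01, -1.78025419e+01, -2.78303114e-04,
        8.54203856e-03,  5.17500879e-06]), 'tcp_pos': array([ 0.15204746, -0.60539   ,  0.19303805]), 'tool_rot': array([ 9.92456986e-01,  1.22588460e-01,  5.59033166e-05, -1.09405376e-03]), 'force': array([-1.09035532,  0.97575153,  0.4326084 ]), 'ft_torque': array([-0.00616435, -0.0347331 , -0.02532986]), 'finger_gap': 0.9992677297737801}
0.0187
scene {'K': array([[429.28815604,   0.        , 260.39127491],
       [  0.        , 429.28815604, 192.8765381 ],
       [  0.        ,   0.        ,   1.        ]]), 'dist': array([0.00959533, 0.        , 0.        , 0.        , 0.        ]), 'origin': array([ 1.09173713, -0.40947753,  0.73339794]), 'orientation': array([ 0.84375499,  0.37594522, -0.16381706, -0.34627545])} 0.996124267578125
side {'K': array([[377.41270403,   0.        , 251.00337177],
       [  0.        , 377.41270403, 191.39313269],
       [  0.        ,   0.        ,   1.        ]]), 'dist': array([-0.03520942,  0.        ,  0.        ,  0.        ,  0.        ]), 'origin': array([ 0.33924366, -0.61221321,  0.58400694]), 'orientation': array([ 0.86646312, -0.19514099,  0.08851271, -0.45091812])} 0.995849609375
wrist {'K': array([[286.1016698 ,   0.        , 257.20620092],
       [  0.        , 286.1016698 , 191.5207783 ],
       [  0.        ,   0.        ,   1.        ]]), 'dist': array([-0.02991849,  0.        ,  0.        ,  0.        ,  0.        ]), 'origin': array([ 0.22815083, -0.58626194,  0.37405785]), 'orientation': array([ 0.77887456, -0.6074576 , -0.09664264,  0.12251486])} 0.9962056477864584
```

View pics/scene0.png

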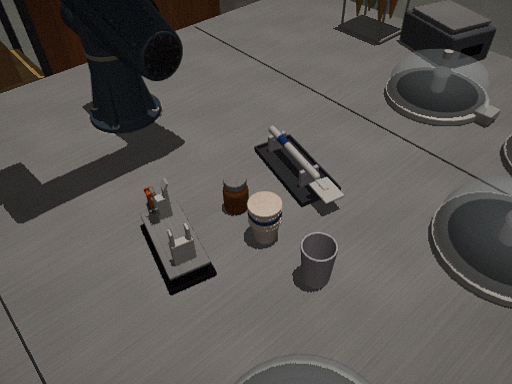

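View pics/side0.png

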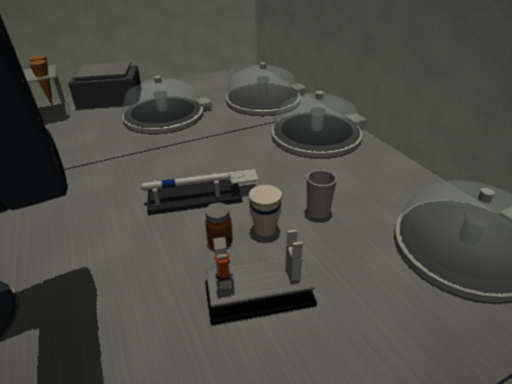

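View pics/wrist0.png

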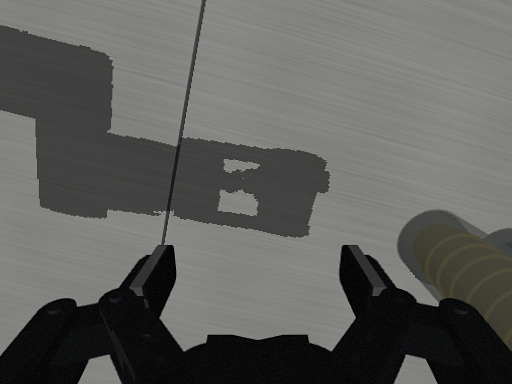

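The scene view shows the rack (platform about (177,240), clip (158,205), cradle (180,245)), the spade with its band near (283,140) and blade near (325,190), the jar (236,195), cups (264,218) and pot (318,260). In the side view the spade runs from (143,184) to (255,177) and the rack stands at (258,285). I'll measure next.

```bash
python3 - <<'E'
from h import *
for n,c in (('scene0',(130,110,345,290)),('side0',(130,150,350,325))):
    p=load(n)['p'][c[1]:c[3],c[0]:c[2]]; p=cv2.convertScaleAbs(p,alpha=1.5); cv2.imwrite(f'pics/{n}_z.png',cv2.resize(p,None,fx=3.4,fy=3.3,interpolation=cv2.INTER_CUBIC))
for n in ('scene0','side0'):
    z=load(n); hsv=cv2.cvtColor(z['p'],cv2.COLOR_BGR2HSV)
    m=cv2.inRange(hsv,(105,130,40),(130,255,255)); k,l,st,ce=cv2.connectedComponentsWithStats(m)
    for i in range(1,k):
        if st[i,4]>8: print(n,'blue',st[i],ce[i])
    m=cv2.inRange(hsv,(3,150,90),(15,255,255)); k,l,st,ce=cv2.connectedComponentsWithStats(m)
    for i in range(1,k):
        if st[i,4]>8: print(n,'orange',st[i],ce[i])
E
```

```text
scene0 blue [278 135  10  10  60] [282.38333333 139.11666667]
scene0 orange [145 190   9   6  23] [147.7826087  192.56521739]
side0 blue [162 180  12   6  55] [167.74545455 182.16363636]
side0 orange [31 56 14  4 37] [37.24324324 57.32432432]
side0 orange [30 60 15  5 49] [36.81632653 61.85714286]
side0 orange [216 253  13  10  50] [222.44 259.04]
```

View pics/scene0_z.png

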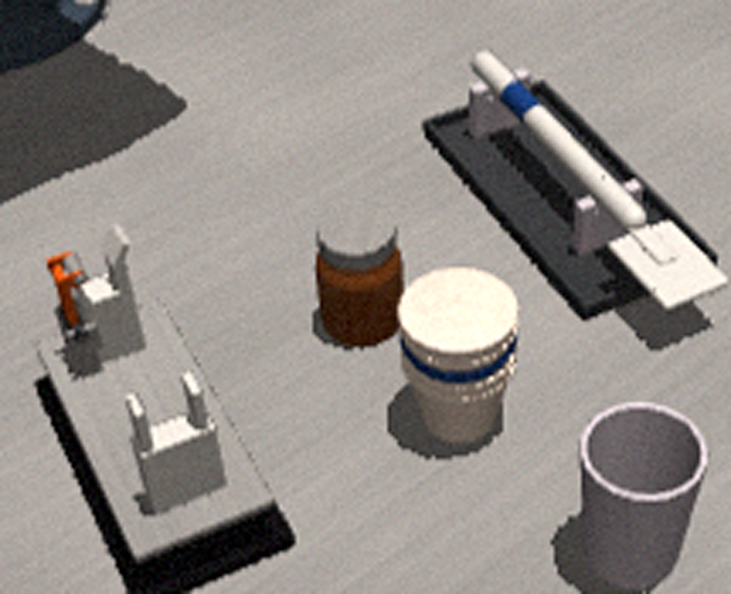

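View pics/side0_z.png

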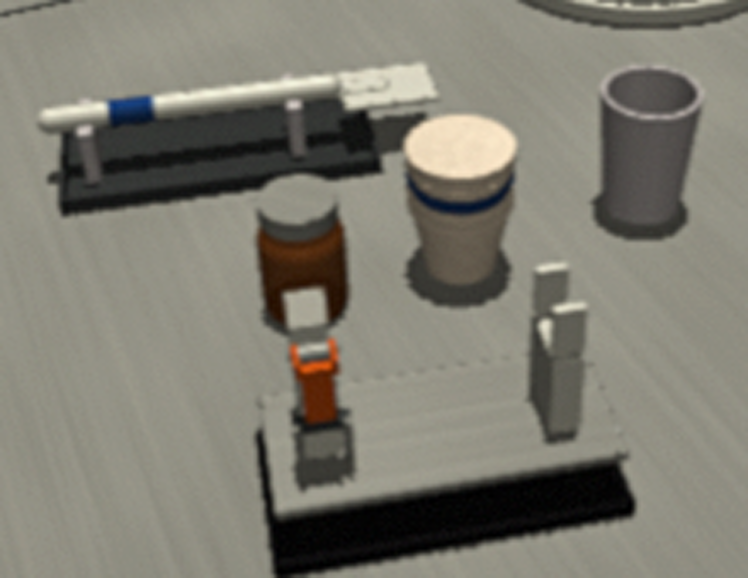

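```bash
python3 - <<'E'
from h import *
def tri(z1,p1,z2,p2):
    a=rays(z1,[p1])[0];b=rays(z2,[p2])[0];a/=np.linalg.norm(a);b/=np.linalg.norm(b)
    s=np.linalg.lstsq(np.c_[a,-b],z2['o']-z1['o'],rcond=None)[0]
    A=z1['o']+s[0]*a;B=z2['o']+s[1]*b; return (A+B)/2,np.linalg.norm(A-B)
a,b=load('scene0'),load('side0')
print('band',tri(a,(282.4,139.1),b,(167.7,182.2)))
for z in(a,b):
    hsv=cv2.cvtColor(z['p'],cv2.COLOR_BGR2HSV)
    m=cv2.inRange(hsv,(105,130,40),(130,255,255)); v,u=np.nonzero(m); P=pts(z,np.c_[u,v]); P=P[P[:,0]>0.2];print('band depth',np.median(P,0),P[:,2].max())
    # all points above counter
    v,u=np.mgrid[0:384,0:512]; Q=pts(z,np.c_[u.ravel(),v.ravel()])
    ok=(z['d'].ravel()>0)
    # histogram of counter
    cnt=Q[ok&(abs(Q[:,2])<.02)]; print('counter z',np.median(cnt[:,2]))
    # rack platform
    m=ok&(abs(Q[:,2]-.048)<.006)
    g=Q[m]; 
    np.save('pics/tmp.npy',g)
    im=np.zeros((384,512),np.uint8); im.ravel()[m]=255
    k,l,st,ce=cv2.connectedComponentsWithStats(im)
    for i in range(1,k):
        if st[i,4]>150:
            pp=Q[(l.ravel()==i)]; print(st[i],ce[i],'mean',pp.mean(0),cv2.minAreaRect((pp[:,:2]*1000).astype(np.float32)))
E
```

```text
band (array([0.4684565 , 0.20420682, 0.05438037]), np.float64(0.00021074783672301507))
band depth [0.47705937 0.19866993 0.05843264] 0.7333979399613576
counter z -0.0010766701571320314
[390  78  99  34 373] [434.61662198 103.21983914] mean [0.63395972 0.63685905 0.04798689] ((620.562744140625, 659.336669921875), (276.88427734375, 114.22771453857422), 25.0351505279541)
[ 98  96  55  22 215] [126.13953488 107.46976744] mean [ 0.05596619 -0.01492029  0.04793008] ((54.695003509521484, -16.723526000976562), (152.15414428710938, 70.10551452636719), 61.89602279663086)
[268 127  77  77 734] [316.04495913 179.28201635] mean [0.6208271  0.16498782 0.04655699] ((551.523193359375, 186.05303955078125), (53.16370391845703, 296.026123046875), 76.27948760986328)
[ 141  201   70   79 2096] [174.00333969 240.96230916] mean [ 0.55306151 -0.18307645  0.04735582] ((542.056884765625, -177.05726623535156), (85.16265106201172, 193.41397094726562), 76.47781372070312)
[438 212  74  79 411] [470.83454988 262.6836983 ] mean [0.98397954 0.21051323 0.04802332] ((962.471435546875, 224.28701782226562), (44.23753738
[... 978 characters left out ...]
4346662 0.04798669] ((943.5170288085938, 269.65948486328125), (112.82131958007812, 276.1236572265625), 50.98651885986328)
[141 169 118  25 621] [214.15458937 179.97906602] mean [0.58252938 0.16958801 0.04785492] ((548.7461547851562, 185.60687255859375), (55.48228454589844, 299.03033447265625), 76.0040512084961)
[402 215 110  71 584] [453.08219178 265.90239726] mean [ 0.88657178 -0.31256927  0.04798045] ((894.9606323242188, -280.061767578125), (70.198974609375, 241.99853515625), 10.362977027893066)
[ 207  258  108   49 3036] [257.98649539 282.2071805 ] mean [ 0.53638476 -0.18642197  0.04769957] ((541.3469848632812, -179.1976318359375), (86.4798355102539, 189.2832489013672), 76.65021514892578)
```

```bash
cat >> h.py <<'E'
def tri(z1,p1,z2,p2):
    a=rays(z1,[p1])[0];b=rays(z2,[p2])[0];a/=np.linalg.norm(a);b/=np.linalg.norm(b)
    s=np.linalg.lstsq(np.c_[a,-b],z2['o']-z1['o'],rcond=None)[0]
    A=z1['o']+s[0]*a;B=z2['o']+s[1]*b; return (A+B)/2,np.linalg.norm(A-B)
def cloud(z):
    v,u=np.mgrid[0:384,0:512]; px=np.c_[u.ravel(),v.ravel()]; Q=pts(z,px); Q[z['d'].ravel()<=0]=9; return Q,px
def move(target,yaw_deg=None):
    """tool-axis numbers (in units of rows) from measured pose to a TCP target pointing down"""
    s=sense(); T=R.from_quat(s['tool_rot']); d=T.inv().apply(np.array(target)-s['tcp_pos'])/.1
    out=[d.round(3)]
    if yaw_deg is not None:
        y=np.radians(yaw_deg); x=[np.cos(y),np.sin(y),0]; z=[0,0,-1]; G=R.from_matrix(np.c_[x,np.cross(z,x),z])
        out.append(((T.inv()*G).as_rotvec()/(2*np.pi)).round(4))
    return out
E
python3 - <<'E'
from h import *
for n in('scene0','side0'):
    z=load(n);Q,px=cloud(z)
    # rod: bright pts z .045-.07 near tray
    reg=(abs(Q[:,0]-.53)<.16)&(abs(Q[:,1]-.19)<.1)
    m=reg&(Q[:,2]>.052)&(Q[:,2]<.066)
    P=Q[m]; c=P.mean(0); 
    vx,vy,x0,y0=cv2.fitLine(P[:,:2].astype(np.float32),cv2.DIST_HUBER,0,.001,.001).ravel()
    s=(P[:,:2]-[x0,y0])@[vx,vy]; print(n,'rod yaw',np.degrees(np.arctan2(vy,vx)),(x0,y0),s.min(),s.max(),np.percentile(P[:,2],95),len(P))
    print('end-',[x0+vx*s.min(),y0+vy*s.min()])
    # tall things
    for nm,c,h in(('clip',(.4785,-.163),.127),('cradle',(.605,-.193),.12)):
        m=(np.hypot(Q[:,0]-c[0],Q[:,1]-c[1])<.05)&(Q[:,2]>.09)&(Q[:,2]<.2); print(nm,Q[m].mean(0),Q[m].min(0),Q[m].max(0),m.sum())
    m=(Q[:,2]>.075)&(Q[:,2]<.12)&(Q[:,0]>.45)&(Q[:,0]<.8)&(abs(Q[:,1])<.15)
    im=m.reshape(384,512).astype(np.uint8)
    k,l,st,ce=cv2.connectedComponentsWithStats(im)
    for i in range(1,k):
        if st[i,4]>60: print('by',ce[i],Q[l.ravel()==i].mean(0),Q[l.ravel()==i].max(0))
E
```

```text
scene0 rod yaw -13.587008 (np.float32(0.5255493), np.float32(0.18963769)) -0.12193885947728876 0.10388394865680184 0.06026196544667592 464
end- [np.float64(0.4070229764542207), np.float64(0.21828377964231288)]
clip [ 0.48306692 -0.16366565  0.11523399] [ 0.46433024 -0.18650974  0.09001451] [ 0.49501462 -0.136356    0.14261283] 400
cradle [ 0.60973616 -0.19433936  0.11090703] [ 0.59297199 -0.21579032  0.09008739] [ 0.62024774 -0.1723118   0.14082132] 375
by [234.3685567  180.56701031] [ 0.53338201 -0.00432345  0.0871753 ] [0.55457229 0.0251643  0.09189926]
by [264.36457261 207.22863028] [ 0.64440256 -0.01541706  0.09715429] [0.67443629 0.02545524 0.10517304]
by [315.13461538 243.57692308] [ 0.77422595 -0.00282576  0.08991655] [0.7999803  0.02766365 0.10184731]
side0 rod yaw -13.337551 (np.float32(0.52362424), np.float32(0.18573686)) -0.12443809928393337 0.10217995701283236 0.0609022153616432 491
end- [np.float64(0.4025425007973714), np.float64(0.2144431787151105)]
clip [ 0.4769918  -0.16899666  0.12162416] [ 0.46163617 -0.18838445  0.09000071] [ 0.49250631 -0.13948962  0.14324845] 487
cradle [ 0.60050826 -0.19814725  0.11709425] [ 0.59027162 -0.21655953  0.0902155 ] [ 0.61523241 -0.17247594  0.14036398] 442
by [317.43256997 183.6437659 ] [ 0.77237547 -0.01314781  0.08957832] [0.79979531 0.02478936 0.10223261]
by [264.87994723 198.55936675] [ 0.63275725 -0.02027908  0.09706559] [0.67177566 0.02455887 0.10421769]
by [217.48507463 212.57462687] [ 0.5263159  -0.00917346  0.08774051] [0.55303882 0.02137212 0.09231136]
```

```bash
python3 -m inch '[[-1,[1,-0.8,-0.6],[0,0,-0.424]],[-1,[1,-0.8,-0.6],[0,0,-0.424]],[-1,[1,-0.8,-0.6],[0,0,-0.424]],[-1,[1,-0.8,-0.6],[0,0,-0.424]],[-1,[1,-0.8,-0.6],[0,0,-0.424]],[-1,[1,-0.8,-0.6],[0,0,-0.424]],[-1,[1,-0.8,-0.6],[0,0,-0.424]],[-1,[1,-0.8,-0.6],[0,0,-0.424]],[-1,[1,-0.8,-0.6],[0,0,-0.424]],[-1,[1,-0.8,-0.6],[0,0,-0.424]],[-1,[1,-0.8,-0.6],[0,0,-0.424]],[-1,[1,-0.8,-0.6],[0,0,-0.424]],[-1,[1,-0.8,-0.6],[0,0,-0.424]],[-1,[1,-0.8,-0.6],[0,0,-0.424]],[-1,[1,-0.8,-0.6],[0,0,-0.424]],[-1,[1,-0.8,-0.6],[0,0,-0.424]],[-1,[1,-0.8,-0.6],[0,0,-0.424]],[-1,[1,-0.8,-0.6],[0,0,-0.424]],[-1,[1,-0.8,-0.6],[0,0,-0.424]]]' | tail -c 600; python3 - <<'E'
from h import *
print(move((.52,-.17,.27),166.5), sense()['q'])
E
```

```text
t: 2.05
tcp_pos: [0.2296, -0.504, 0.2537]
tool_rot: [0.116, 0.993, 0.0, -0.0]
force: [-0.6, -0.2, 0.2]
finger_gap: 1.0
[array([-2.059,  3.918, -0.161]), array([ 0.0001, -0.0001,  0.0006])] [-1.34517950e+00  3.64968980e-01  1.53855282e+00 -1.03024707e-05
  1.23885144e+00 -2.68400076e+00]
```

```bash
r='s'; python3 -m inch '[[-1,[-0.5,0.5,0],[0,0,0]],[-1,[-0.5,1,-0.1],[0,0,0]],[-1,[-0.5,1,-0.1],[0,0,0]]]'|head -2; python3 -m inch '[[-1,[-0.3,0.5,0],[0,0,0]],[-1,[-0.5,1,-0.1],[0,0,0]],[-1,[-0.5,1,-0.1],[0,0,0]]]'|head -2;python3 -m inch '[[-1,[-0.3,0.5,0],[0,0,0]],[-1,[-0.5,1,-0.1],[0,0,0]],[-1,[-0.5,1,-0.1],[0,0,0]]]'|head -2; python3 -m inch '[[-1,[-0.3,0.5,0],[0,0,0]],[-1,[-0.5,0.92,0],[0,0,0]],[-1,[-0.5,0.92,0.1],[0,0,0]],[-1,[-0.5,0.92,0.1],[0,0,0]],[-1,[-0.5,0.92,0.1],[0,0,0]],[-1,[-0.5,0.92,0.1],[0,0,0]]]'|head -2
python3 - <<'E'
from h import *
p,d,ci=save('wrist','w1'); print(ci['origin'],ci['orientation'],sense()['tcp_pos'],sense()['q'])
E
```

```text
t: 2.35
tcp_pos: [0.3025, -0.4144, 0.2639]
t: 2.65
tcp_pos: [0.3746, -0.3291, 0.2746]
t: 2.95
tcp_pos: [0.4465, -0.2441, 0.2847]
t: 3.55
tcp_pos: [0.5135, -0.1703, 0.2741]
[ 0.43585013 -0.15152958  0.45502149] [0.77523216 0.61202726 0.09655894 0.1229394 ] [ 0.51364399 -0.17031508  0.27428163] [-5.26455799e-01  3.25354655e-01  1.54049002e+00 -5.05274815e-04
  1.27537254e+00 -1.86269657e+00]
```

View pics/w1.png

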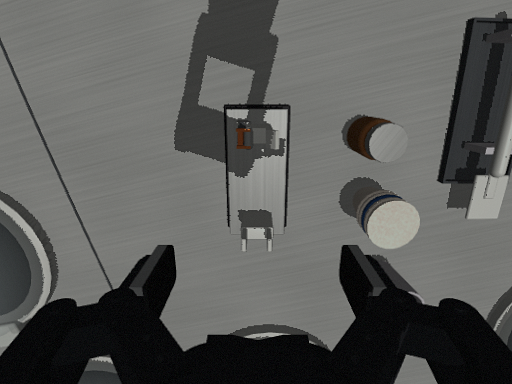

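The wrist view shows the rack almost parallel to the tool. The clip is at (262,138) with the orange jaw at (243,136), and the cradle is at (257,238). I'll zoom in and measure.

```bash
python3 - <<'E'
from h import *
z=load('w1')
p=cv2.convertScaleAbs(z['p'][95:260,215:300],alpha=1.6); cv2.imwrite('pics/w1z.png',cv2.resize(p,None,fx=3.5,fy=3.5,interpolation=cv2.INTER_CUBIC))
Q,px=cloud(z)
m=(abs(Q[:,2]-.048)<.005)&(abs(Q[:,0]-.54)<.15)&(abs(Q[:,1]+.18)<.1)
print(cv2.minAreaRect((Q[m][:,:2]*1000).astype(np.float32)),Q[m][:,2].mean())
yaw=np.radians(-13.5); ex=np.array([np.cos(yaw),np.sin(yaw)]);ey=np.array([-ex[1],ex[0]]);c=np.array([.5417,-.178])
# map of tall points in rack frame, listing
m=(Q[:,2]>.08)&(Q[:,2]<.17)&(np.hypot(Q[:,0]-.54,Q[:,1]+.18)<.12)
L=np.c_[(Q[m][:,:2]-c)@np.c_[ex,ey],Q[m][:,2]]*1000; P=px[m]
for r in range(122,150,4):
    k=P[:,1]==r; print(r,[(int(a),*map(int,b)) for a,b in zip(P[k][:,0],L[k])])
for r in range(228,252,4):
    k=P[:,1]==r; print(r,[(int(a),*map(int,b)) for a,b in zip(P[k][:,0],L[k])])
E
```

```text
((539.3301391601562, -177.17466735839844), (85.13980102539062, 189.1822509765625), 76.53553009033203) 0.048971208986538006
122 [(236, -81, -25, 89), (237, -81, -24, 89), (238, -81, -23, 90), (239, -81, -21, 90), (240, -81, -20, 91), (241, -81, -19, 91), (242, -81, -18, 90), (243, -81, -16, 91), (244, -81, -15, 89), (245, -81, -14, 90), (246, -81, -13, 89), (247, -81, -11, 89), (248, -81, -10, 90), (249, -81, -9, 91), (250, -81, -8, 88)]
126 [(238, -76, -23, 88), (239, -76, -21, 90), (240, -76, -20, 92), (241, -76, -19, 91), (242, -76, -18, 90), (243, -76, -16, 89), (244, -76, -15, 89), (245, -76, -14, 88), (248, -76, -10, 85), (249, -76, -9, 91), (250, -76, -8, 90), (251, -76, -6, 93), (252, -76, -5, 91), (253, -76, -4, 92), (254, -76, -3, 92), (255, -76, -1, 92), (256, -76, 0, 91), (257, -76, 0, 91), (258, -76, 1, 92), (259, -76, 3, 91), (260, -76, 4, 92), (261, -76, 5, 91), (262, -76, 6, 90), (263, -76, 8, 90), (264, -77, 9, 93), (265, -76, 10, 91), (266, -76, 11, 91), (267, -76, 12, 91), (268, -76, 14, 90), (269, -76, 15, 92), (270, -76, 16, 91), (271, -76, 17, 92)]
130 [(236, -76
[... 6033 characters left out ...]
 14, 132), (269, 54, 15, 131), (270, 54, 16, 132), (271, 54, 18, 131), (272, 67, 20, 106)]
240 [(242, 55, -17, 140), (243, 56, -16, 138), (244, 55, -15, 140), (245, 56, -14, 138), (246, 56, -12, 137), (267, 58, 13, 134), (268, 56, 14, 138), (269, 55, 15, 140), (270, 55, 16, 139), (271, 56, 17, 139)]
244 [(242, 61, -17, 139), (243, 61, -16, 139), (244, 61, -15, 139), (245, 61, -14, 139), (246, 61, -12, 138), (267, 63, 13, 135), (268, 61, 14, 139), (269, 61, 15, 140), (270, 61, 16, 139), (271, 61, 18, 139)]
248 [(242, 66, -17, 139), (243, 67, -16, 138), (244, 66, -15, 139), (245, 66, -14, 140), (246, 67, -12, 138), (268, 66, 14, 139), (269, 66, 15, 139), (270, 66, 16, 140), (271, 65, 18, 141)]
```

View pics/w1z.png

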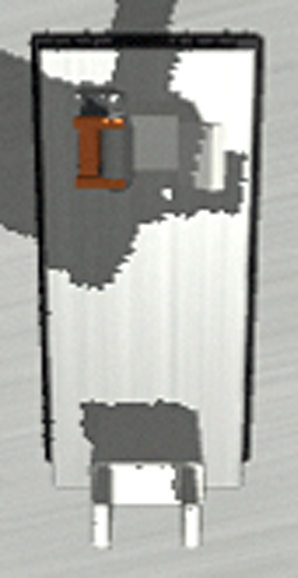

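```bash
python3 -m inch '[[-1,[0.1,0.5,0],[0,0,0]],[-1,[0.25,1,0],[0,0,0]]]'|head -2; python3 -m inch '[[-1,[0.1,0.5,0],[0,0,0]],[-1,[0.25,1,0],[0,0,0]]]'|head -2;python3 -m inch '[[-1,[0.1,0.5,0],[0,0,0]],[-1,[0.25,1,0],[0,0,0]]]'|head -2; python3 -m inch '[[-1,[0.1,0.25,0],[0,0,0]],[-1,[0.23,0.52,0.3],[0,0,0]],[-1,[0.23,0.52,0.3],[0,0,0]],[-1,[0.23,0.52,0.3],[0,0,0]],[-1,[0.23,0.52,0.3],[0,0,0]],[-1,[0.23,0.52,0.3],[0,0,0]]]'|head -2
python3 - <<'E'
from h import *
p,d,ci=save('wrist','w2'); print(ci['origin'],ci['orientation'],sense()['tcp_pos'],sense()['q'])
E
```

```text
t: 3.8
tcp_pos: [0.5136, -0.0704, 0.2743]
t: 4.0
tcp_pos: [0.5123, 0.0312, 0.2746]
t: 4.2
tcp_pos: [0.5113, 0.1315, 0.2747]
t: 4.8
tcp_pos: [0.5015, 0.1856, 0.245]
[0.42340104 0.20422749 0.42575145] [0.77503969 0.61197224 0.09775772 0.12347831] [0.50141794 0.18568974 0.24494636] [ 1.45685979e-01  3.45054726e-01  1.59751017e+00 -2.21226515e-04
  1.19699208e+00 -1.19115231e+00]
```

View pics/w2.png

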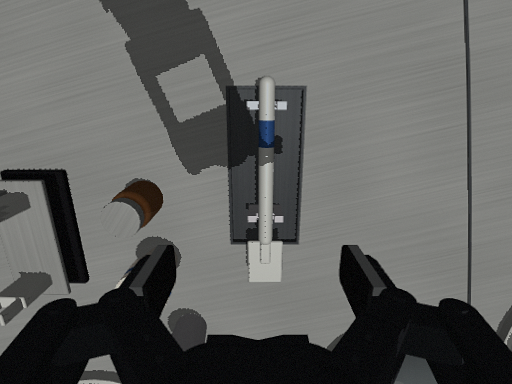

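```bash
python3 - <<'E'
from h import *
z=load('w2');Q,px=cloud(z)
hsv=cv2.cvtColor(z['p'],cv2.COLOR_BGR2HSV).reshape(-1,3)
b=(hsv[:,0]>105)&(hsv[:,0]<130)&(hsv[:,1]>120)&(abs(Q[:,2]-.05)<.02)
print('band px',px[b].mean(0),px[b].min(0),px[b].max(0),b.sum()); B=plane(z,[px[b].mean(0)],.055)[0];print('band plane',B,'depth',Q[b].mean(0),np.percentile(Q[b][:,2],90))
reg=(abs(Q[:,0]-.53)<.15)&(abs(Q[:,1]-.19)<.09)&(Q[:,2]>.050)&(Q[:,2]<.066)
P=Q[reg]
for i in range(4):
    vx,vy,x0,y0=map(float,cv2.fitLine(P[:,:2].astype(np.float32),cv2.DIST_HUBER,0,.001,.001).ravel())
    s=(P[:,:2]-[x0,y0])@[vx,vy]; t=(P[:,:2]-[x0,y0])@[-vy,vx]; P=P[abs(t)<.012]
if vx<0: vx,vy=-vx,-vy
s=(P[:,:2]-[x0,y0])@[vx,vy];t=(P[:,:2]-[x0,y0])@[-vy,vx]
print('yaw',np.degrees(np.arctan2(vy,vx)),(x0,y0),s.min(),s.max(),t.min(),t.max(),np.percentile(P[:,2],95))
e=np.array([x0,y0])+s.min()*np.array([vx,vy]); print('end',e,'band from end',e+.07*np.array([vx,vy]))
sb=(Q[b][:,:2]-[x0,y0])@[vx,vy]; print('band along',sb.min(),sb.max())
bc=(sb.min()+sb.max())/2
for dx in(.032,):
    g=np.array([x0,y0])+(bc+dx)*np.array([vx,vy]); print('grip',g)
    print(move([*g,.10],np.degrees(np.arctan2(-vy,-vx))),move([*g,.031]))
# cross view height check: band from wrist vs scene/side
print(tri(z,px[b].mean(0),load('scene0'),(282.4,139.1)),tri(z,px[b].mean(0),load('side0'),(167.7,182.2)))
E
```

```text
band px [265.54590571 134.00496278] [ 48 121] [274 190] 403
band plane [0.46854757 0.2046004  0.055     ] depth [0.46808679 0.2044751  0.05935191] 0.061543732551452825
yaw -13.366023731259267 (0.5027908086776733, 0.1973491609096527) -0.10464001376909667 0.15580016882489378 -0.009306134234982085 0.010487001832857385 0.06160625276728953
end [0.40098516 0.2215389 ] band from end [0.46908908 0.20535693]
band along -0.05171994055014507 0.04561023056148058
grip [0.53095192 0.19065788]
[array([-0.273,  0.116,  1.45 ]), array([ 0.0001,  0.0003, -0.0001])] [array([-0.272,  0.116,  2.14 ])]
(array([0.46849365, 0.20445948, 0.05441872]), np.float64(0.0003760056272900079)) (array([0.46861463, 0.20460562, 0.05400573]), np.float64(0.00010756752788795534))
```

The wrist view shows the spade centred in the tray, with the band at (266,134) and the blade at (265,262). Heights from two views agree: the visible band is at about 54 mm, so the axis is at about 50 mm. I'll descend and grip next.

```bash
python3 -m inch '[[-0.4,[0.04,0.12,0.3],[0,0,0]],[-0.4,[0.04,0.12,0.65],[0,0,0]],[-0.4,[0.04,0.12,1],[0,0,0]],[-0.4,[0.04,0.12,1],[0,0,0]]]'|head -2; python3 -m inch '[[-0.4,[0,0,0.3],[0,0,0]],[-0.4,[0,0,0.6],[0,0,0]],[-0.4,[0,0,0.8],[0,0,0]],[-0.4,[0,0,0.8],[0,0,0]]]'; python3 - <<'E'
from h import *
print(move([.500,.198,.030],166.6))
E
```

```text
t: 5.25
tcp_pos: [0.496, 0.1981, 0.1406]
t: 5.65
tcp_pos: [0.4989, 0.1988, 0.0634]
tool_rot: [0.116, 0.993, -0.0, -0.001]
force: [-1.0, -0.0, 0.9]
finger_gap: 0.698
[array([-0.014, -0.005,  0.334]), array([-0.0002, -0.0004,  0.0002])]
```

```bash
python3 -m inch '[[-0.4,[0,0,0.2],[0,0,0]],[-0.4,[0,0,0.34],[0,0,0]],[-0.4,[0,0,0.34],[0,0,0]],[1,[0,0,0.34],[0,0,0]],[1,[0,0,0.34],[0,0,0]],[1,[0,0,0.34],[0,0,0]],[1,[0,0,0.34],[0,0,0]],[1,[0,0,0.34],[0,0,0]],[1,[0,0,0.34],[0,0,0]],[1,[0,0,0.34],[0,0,0]]]' 110; python3 - <<'E'
from h import *
s=sense();print(s['finger_gap'],s['force'],s['ft_torque'],s['tcp_pos'])
p,d,ci=save('wrist','w3');save('side','side3')
E
```

```text
t: 6.65
tcp_pos: [0.4991, 0.1995, 0.03]
tool_rot: [0.116, 0.993, -0.0, -0.0]
force: [-0.4, -0.8, -0.0]
finger_gap: -0.002
-0.0023300513737061304 [-0.37770664 -0.80104825 -0.04754786] [-0.03164319 -0.00504271  0.02227585] [0.49909828 0.19948974 0.0299967 ]
```

View pics/w3.png

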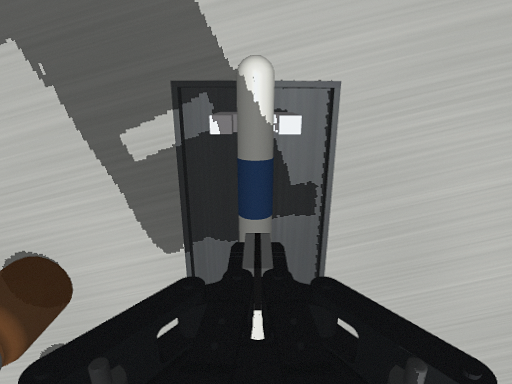

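View pics/side3.png

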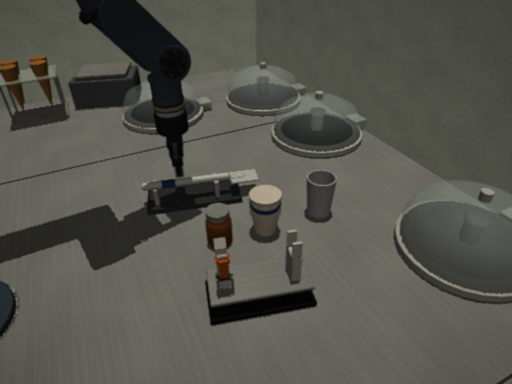

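```bash
python3 - <<'E'
from h import *
z=load('w3');Q,px=cloud(z)
for u,v in((257,190),(257,225),(257,80),(257,250),(245,260),(268,260),(257,325),(257,290),(235,290),(280,290)): print((u,v),Q[v*512+u].round(4))
p=cv2.convertScaleAbs(z['p'][200:350,170:345],alpha=2.2,beta=20); cv2.imwrite('pics/w3z.png',cv2.resize(p,None,fx=4,fy=4,interpolation=cv2.INTER_CUBIC))
z=load('side3');p=cv2.convertScaleAbs(z['p'][100:220,130:270],alpha=2.2,beta=10); cv2.imwrite('pics/s3z.png',cv2.resize(p,None,fx=5,fy=5,interpolation=cv2.INTER_CUBIC))
E
```

```text
(257, 190) [0.4677 0.2069 0.0616]
(257, 225) [0.4877 0.2022 0.0624]
(257, 80) [0.4127 0.2199 0.0614]
(257, 250) [0.4873 0.2023 0.0914]
(245, 260) [0.4866 0.197  0.0994]
(268, 260) [0.489  0.207  0.0993]
(257, 325) [0.5577 0.1857 0.0615]
(257, 290) [0.4982 0.1998 0.1064]
(235, 290) [0.4855 0.1943 0.1211]
(280, 290) [0.4885 0.2108 0.1222]
```

View pics/w3z.png

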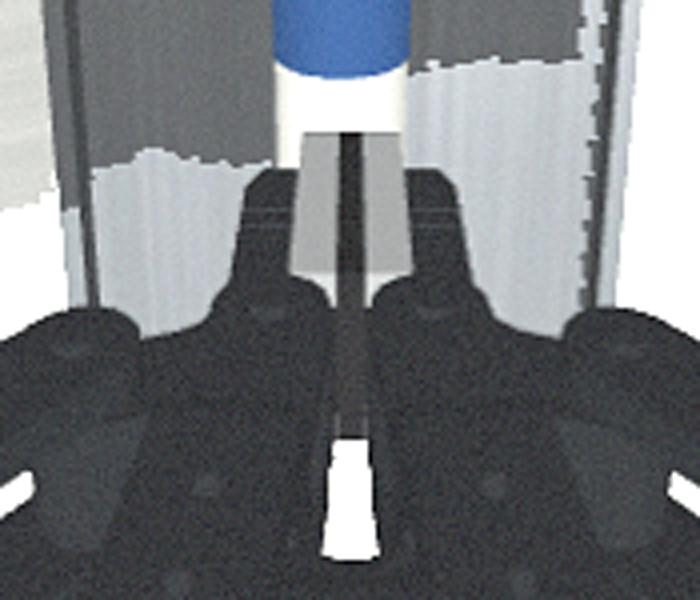

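View pics/s3z.png

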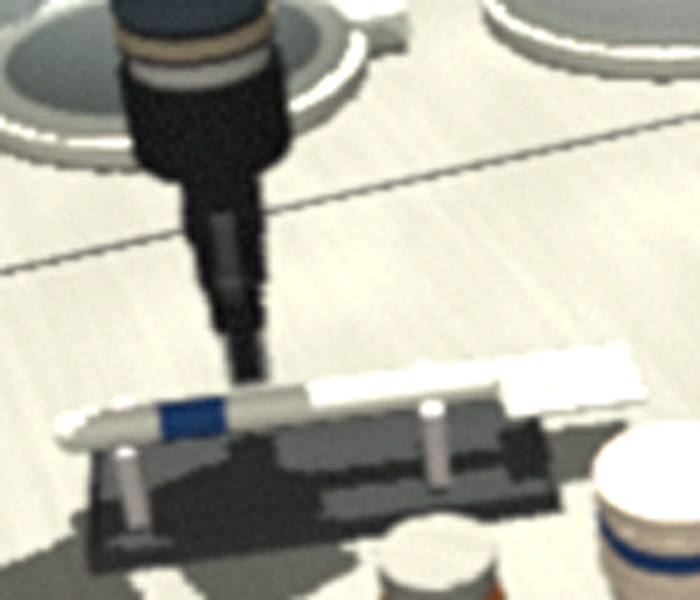

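```bash
python3 - <<'E'
from h import *
z=load('w3');Q,px=cloud(z);D=z['d']
for v in range(226,272,3): print(v,[(u,*Q[v*512+u].round(3)) for u in (240,248,257,266,274)])
s=sense(); print(s['tcp_pos'],s['q'])
z=load('side3');Q,px=cloud(z)
for v in range(160,185,2): print(v,[(u,*Q[v*512+u].round(3)) for u in (174,178,182)])
E
```

```text
226 [(240, np.float64(0.489), np.float64(0.191), np.float64(0.055)), (248, np.float64(0.488), np.float64(0.197), np.float64(0.06)), (257, np.float64(0.489), np.float64(0.202), np.float64(0.062)), (266, np.float64(0.492), np.float64(0.207), np.float64(0.058)), (274, np.float64(0.518), np.float64(0.209), np.float64(0.004))]
229 [(240, np.float64(0.491), np.float64(0.191), np.float64(0.055)), (248, np.float64(0.489), np.float64(0.196), np.float64(0.061)), (257, np.float64(0.491), np.float64(0.201), np.float64(0.061)), (266, np.float64(0.493), np.float64(0.206), np.float64(0.059)), (274, np.float64(0.52), np.float64(0.208), np.float64(0.004))]
232 [(240, np.float64(0.493), np.float64(0.191), np.float64(0.056)), (248, np.float64(0.492), np.float64(0.196), np.float64(0.06)), (257, np.float64(0.493), np.float64(0.201), np.float64(0.06)), (266, np.float64(0.495), np.float64(0.206), np.float64(0.059)), (274, np.float64(0.522), np.float64(0.208), np.float64(0.005))]
235 [(240, np.float64(0.495), np.float64(0.19), np.float64(0.055)), (248, np.float64(0.487), np.float64(0.197), np.float64(0.074)
[... 6065 characters left out ...]
at64(0.514), np.float64(0.296), np.float64(-0.0)), (182, np.float64(0.505), np.float64(0.198), np.float64(0.06))]
180 [(174, np.float64(0.484), np.float64(0.196), np.float64(0.061)), (178, np.float64(0.493), np.float64(0.194), np.float64(0.059)), (182, np.float64(0.503), np.float64(0.192), np.float64(0.058))]
182 [(174, np.float64(0.482), np.float64(0.192), np.float64(0.058)), (178, np.float64(0.492), np.float64(0.191), np.float64(0.055)), (182, np.float64(0.502), np.float64(0.19), np.float64(0.054))]
184 [(174, np.float64(0.482), np.float64(0.194), np.float64(0.051)), (178, np.float64(0.491), np.float64(0.192), np.float64(0.049)), (182, np.float64(0.5), np.float64(0.186), np.float64(0.05))]
```

The grip missed. The fingers are fully shut with no contact force, and both views show the tips at about z = 70 mm, just above the rod, while the TCP reads 30 mm. I'll measure that offset from both views.

```bash
python3 - <<'E'
from h import *
z=load('w3'); n=np.array([-.972,.233,0]); t=np.array([.4991,.1995,.03])
F=np.array([.4878,.2022,0])
for v in (233,234,235):
  for u in (251,263):
    r=rays(z,[(u,v)])[0]; k=((F-z['o'])@n)/(r@n); print(v,(z['o']+k*r).round(4))
z=load('side3'); 
# tip bottom column scan: finger dark vs rod
g=z['p'].mean(2); 
for v in range(172,182): print(v,g[v,174:188].astype(int))
for v in(176,177,178):
    r=rays(z,[(180,v)])[0]; n2=np.array([.233,.972,0]); k=((t-z['o'])@n2-.008)/(r@n2); print(v,(z['o']+k*r).round(4))
E
```

```text
233 [0.487  0.1991 0.0725]
233 [0.4885 0.2053 0.0724]
234 [0.4871 0.1991 0.0737]
234 [0.4885 0.2053 0.0736]
235 [0.4871 0.1991 0.0748]
235 [0.4885 0.2052 0.0748]
172 [ 90  59  30  11   7   7   5  18  35  61  87 103 102 101]
173 [ 93  68  36  11   5   7   4  13  33  61  88 103 103 100]
174 [ 93  70  38  12   5   3   3   9  32  59  87 103 104 102]
175 [ 97  76  42  16   9  13  12  18  33  60  86 103 105 103]
176 [101  85  52  32  31  35  40  45  54  73  90  99 100  98]
177 [104  93  72  62  61  65  69  70  77  81  80  79  78  77]
178 [91 86 78 74 72 69 69 66 66 68 66 64 65 65]
179 [48 58 66 68 66 66 66 66 65 67 67 68 68 69]
180 [31 52 65 68 69 70 70 72 72 73 72 74 74 74]
181 [34 58 73 75 75 74 76 76 75 76 76 77 77 76]
176 [0.4994 0.1912 0.0715]
177 [0.4991 0.1913 0.0686]
178 [0.4987 0.1914 0.0656]
```

Both views put the shut tips at z ≈ 0.072 while the TCP reads 0.030, so the true tip is about 41 mm short of the reported TCP. In x and y they agree. I'll open, go down a further 41 mm and check before closing.

```bash
python3 -m inch '[[-0.4,[0,0,0],[0,0,0]],[-0.4,[0,0,0],[0,0,0]],[-0.4,[0,0,0],[0,0,0]],[-0.4,[0,0,0],[0,0,0]],[-0.4,[0,0,0],[0,0,0]],[-0.4,[0,-0.01,0.2],[0,0,0]],[-0.4,[0,-0.01,0.41],[0,0,0]],[-0.4,[0,-0.01,0.41],[0,0,0]],[-0.4,[0,-0.01,0.41],[0,0,0]]]' 110; python3 - <<'E'
from h import *
p,d,ci=save('wrist','w4')
z=load('w4');p=cv2.convertScaleAbs(z['p'],alpha=1.7,beta=10); cv2.imwrite('pics/w4b.png',p)
E
```

```text
t: 7.65
tcp_pos: [0.4987, 0.1985, -0.0111]
tool_rot: [0.116, 0.993, -0.0, -0.0]
force: [-0.8, -0.2, -0.4]
finger_gap: 0.7
```

View pics/w4b.png

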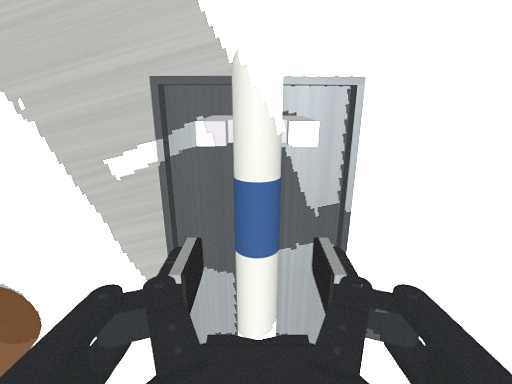

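The fingers now straddle the rod, pads at (187,270) and (325,270) and band at (257,215). Closing.

```bash
python3 -m inch '[[1,[0,0,0],[0,0,0]],[1,[0,0,0],[0,0,0]],[1,[0,0,0],[0,0,0]],[1,[0,0,0],[0,0,0]],[1,[0,0,0],[0,0,0]],[1,[0,0,0],[0,0,0]]]' 110; python3 -m inch '[[1,[0,0,-0.2],[0,0,0]],[1,[0,0,-0.4],[0,0,0]],[1,[0,0,-0.4],[0,0,0]],[1,[0,0,-0.4],[0,0,0]]]'; python3 - <<'E'
from h import *
s=sense();print(s['force'],s['ft_torque'])
p,d,ci=save('wrist','w5');save('side','side5')
z=load('w5');p=cv2.convertScaleAbs(z['p'],alpha=1.5,beta=10); cv2.imwrite('pics/w5b.png',p)
z=load('side5');p=cv2.convertScaleAbs(z['p'][90:220,120:290],alpha=1.6,beta=10); cv2.imwrite('pics/s5b.png',cv2.resize(p,None,fx=4,fy=4))
E
```

```text
t: 8.3
tcp_pos: [0.4995, 0.1987, -0.01]
tool_rot: [0.116, 0.993, 0.0, 0.001]
force: [0.6, -0.2, 5.3]
finger_gap: 0.206
t: 8.7
tcp_pos: [0.4988, 0.1985, 0.0289]
tool_rot: [0.116, 0.993, 0.0, 0.0]
force: [-1.0, -0.3, -2.7]
finger_gap: 0.198
[-1.01703422 -0.27729113 -2.74960383] [0.03863264 0.11527827 0.0344846 ]
```

View pics/w5b.png

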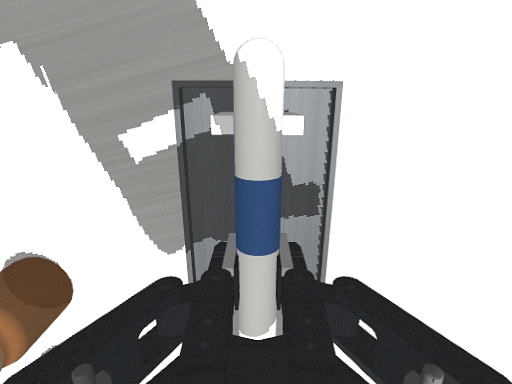

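View pics/s5b.png

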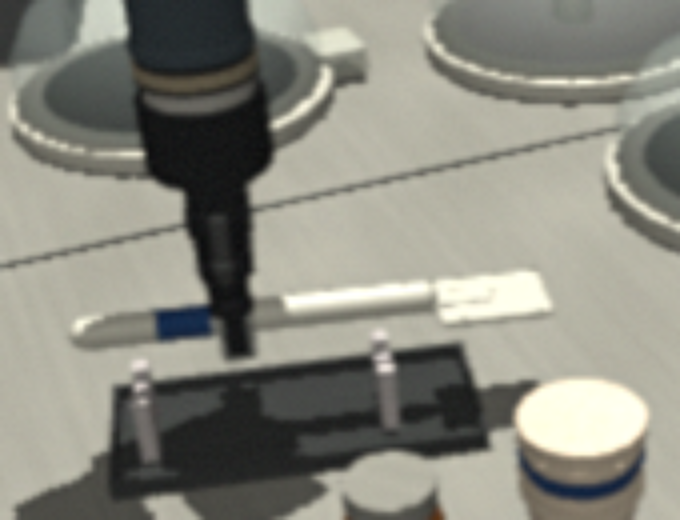

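The spade is held level (gap 0.20) and clear of the notches. Lifting and carrying it to the rack.

```bash
python3 -m inch '[[1,[0,0,-0.2],[0,0,0]],[1,[0,0,-0.5],[0,0,0]],[1,[0,0,-0.8],[0,0,0]],[1,[0,0,-1],[0,0,0]],[1,[0,-0.05,-1],[0,0,0]]]'|head -2; python3 -m inch '[[1,[-0.05,-0.2,-0.05],[0,0,0]],[1,[-0.1,-0.5,-0.1],[0,0,0]],[1,[-0.2,-0.8,-0.1],[0,0,0]],[1,[-0.25,-1,-0.1],[0,0,0]]]'|head -2; python3 -m inch '[[1,[-0.1,-0.33,0],[0,0,0]],[1,[-0.2,-0.66,0],[0,0,0]],[1,[-0.25,-1,0],[0,0,0]]]'|head -2; python3 -m inch '[[1,[-0.1,-0.33,0],[0,0,0]],[1,[-0.2,-0.66,0],[0,0,0]],[1,[-0.25,-1,0],[0,0,0]]]'|head -2; python3 -m inch '[[1,[-0.1,-0.3,0],[0,0,0]],[1,[-0.18,-0.45,0],[0,0,0]],[1,[-0.18,-0.5,0],[0,0,0]],[1,[-0.18,-0.5,0],[0,0,0]],[1,[-0.18,-0.5,0],[0,0,0]]]'
python3 - <<'E'
from h import *
print(move([.5076,-.1696,.14],166.54))
p,d,ci=save('wrist','w6');save('side','side6')
z=load('w6');p=cv2.convertScaleAbs(z['p'],alpha=1.5,beta=10); cv2.imwrite('pics/w6b.png',p)
E
```

```text
t: 9.3
tcp_pos: [0.4996, 0.1942, 0.1306]
t: 9.7
tcp_pos: [0.4978, 0.0886, 0.137]
t: 10.0
tcp_pos: [0.4995, -0.0139, 0.1369]
t: 10.3
tcp_pos: [0.5008, -0.1169, 0.1368]
t: 10.8
tcp_pos: [0.507, -0.1667, 0.1383]
tool_rot: [0.115, 0.993, 0.001, -0.001]
force: [0.1, 0.1, -2.7]
finger_gap: 0.203
[array([-0.013, -0.027, -0.017]), array([ 0.0002, -0.0004,  0.0007])]
```

View pics/w6b.png

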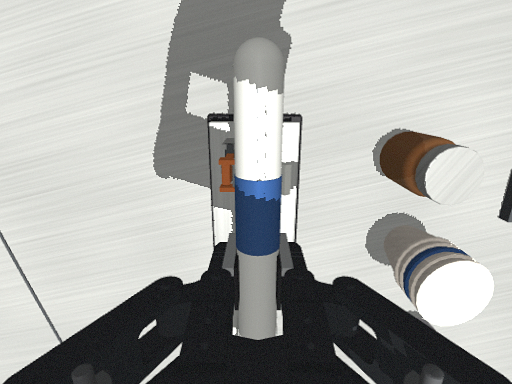

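View pics/side6.png

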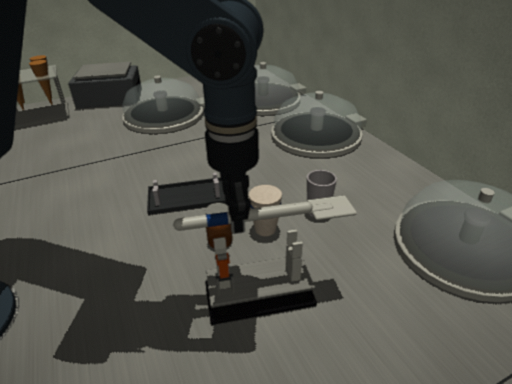

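The spade is above the rack, with the band at (258,215) in the wrist view and the jaw at (228,173). I'll measure the rod's pose against the rack.

```bash
cat > rodm.py <<'E'
from h import *
def rod(fn,ctr=(.5397,-.1773),yaw=-13.46,sc=None):
    z=load(fn);Q,px=cloud(z); s=sense()
    y=np.radians(yaw); ex=np.array([np.cos(y),np.sin(y)]);ey=np.array([-ex[1],ex[0]])
    L=np.c_[(Q[:,:2]-ctr)@np.c_[ex,ey],Q[:,2]]
    u,v=px.T; hsv=cv2.cvtColor(z['p'],cv2.COLOR_BGR2HSV).reshape(-1,3)
    g=sense()['tcp_pos'][2]+.061
    m=(abs(L[:,1])<.03)&(L[:,2]>g-.03)&(L[:,2]<g+.04)&(v<270)&(L[:,0]<-.045)&((hsv[:,2]>120)|((hsv[:,0]>100)&(hsv[:,0]<130)&(hsv[:,1]>100))|(hsv[:,1]<60)&(hsv[:,2]>60))
    P=L[m]; rows=v[m]
    # per-row: centre lateral and top height
    out=[]
    for r in np.unique(rows):
        q=P[rows==r]
        if len(q)>25: out.append((q[:,0].mean(),(q[:,1].min()+q[:,1].max())/2,np.percentile(q[:,2],90)))
    o=np.array(out); a=np.polyfit(o[:,0],o[:,1],1); b=np.polyfit(o[:,0],o[:,2],1)
    band=m&(hsv[:,0]>100)&(hsv[:,0]<130)&(hsv[:,1]>100)
    pb=L[band&(abs(u-258)<6)]; 
    print('rack frame: lateral at clip',np.polyval(a,-.065),'yaw err deg',np.degrees(np.arctan(a[0])),'axis z at clip',np.polyval(b,-.065)-.01,'pitch deg(+ = blade up)',np.degrees(np.arctan(b[0])))
    print('lateral at cradle',np.polyval(a,.065),'axis z at cradle',np.polyval(b,.065)-.01,' band x',np.percentile(pb[:,0],1),np.percentile(pb[:,0],99),'rear end',P[:,0].min(),len(o),'tcp z',s['tcp_pos'][2])
if __name__=='__main__':
    import sys; rod(sys.argv[1])
E
python3 rodm.py w6
```

```text
rack frame: lateral at clip 0.002971122792059526 yaw err deg 0.14281717526315163 axis z at clip 0.20004217798115376 pitch deg(+ = blade up) 0.014680063590043499
lateral at cradle 0.0032951653549501605 axis z at cradle 0.2000754859896089  band x -0.08278367627233371 -0.04968947217573876 rear end -0.13613685920979104 222 tcp z 0.13879362359721728
```

```bash
python3 -m inch '[[1,[-0.01,-0.03,0.2],[0,0,0]],[1,[-0.01,-0.03,0.4],[0,0,0]],[1,[-0.01,-0.03,0.46],[0,0,0]],[1,[-0.01,-0.03,0.46],[0,0,0]],[1,[-0.01,-0.03,0.46],[0,0,0]],[1,[-0.01,-0.03,0.46],[0,0,0]]]'; python3 - <<'E'
from h import *
for n,c in(('wrist',(180,90,330,300)),('scene',(130,120,290,290)),('side',(150,170,350,320))):
    save(n,n+'7'); z=load(n+'7'); p=cv2.convertScaleAbs(z['p'][c[1]:c[3],c[0]:c[2]],alpha=1.5,beta=10); k=580/max(p.shape[:2]);k=min(k,570/p.shape[0]); cv2.imwrite(f'pics/{n}7b.png',cv2.resize(p,None,fx=k,fy=k,interpolation=cv2.INTER_CUBIC))
E
python3 rodm.py wrist7
```

```text
t: 11.5
tcp_pos: [0.509, -0.1717, 0.094]
tool_rot: [0.115, 0.993, -0.0, 0.001]
force: [-0.1, 0.1, -1.8]
finger_gap: 0.203
rack frame: lateral at clip 0.0017059467894981312 yaw err deg 3.1106026036405736 axis z at clip 0.15549957842276863 pitch deg(+ = blade up) 0.23242246586081858
lateral at cradle 0.0087706224676087 axis z at cradle 0.15602693116242233  band x -0.08007280958287391 -0.04682332299586847 rear end -0.13316976890178145 215 tcp z 0.09377660370159824
```

View pics/wrist7b.png

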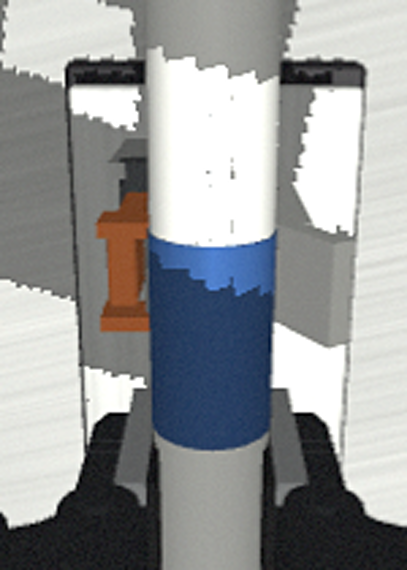

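View pics/scene7b.png

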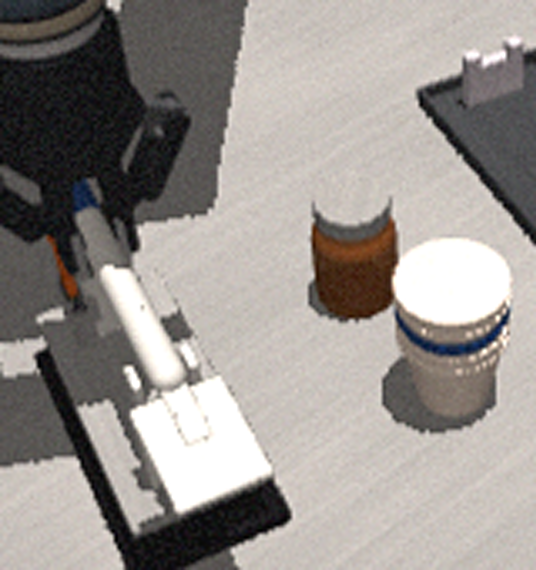

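View pics/side7b.png

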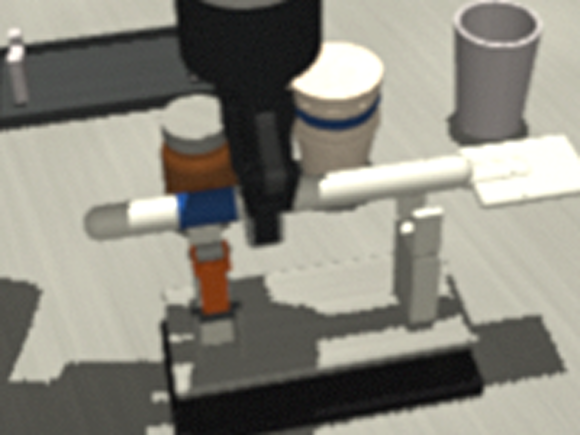

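The views show the rod level above the jaw and in line with the clip and cradle. The 3° yaw figure comes from prong points leaking into the fit. I'll redo it with only the rod's upper surface.

```bash
sed -i "s/L\[:,2\]>g-.03/L[:,2]>g+.003/" rodm.py; python3 rodm.py w6; python3 rodm.py wrist7; python3 - <<'E'
from h import *
z=load('wrist7');Q,px=cloud(z)
y=np.radians(-13.46); ex=np.array([np.cos(y),np.sin(y)]);ey=np.array([-ex[1],ex[0]]); L=np.c_[(Q[:,:2]-(.5397,-.1773))@np.c_[ex,ey],Q[:,2]]*1000
for v in (180,195,200,208): print(v,[(u,*L[v*512+u].astype(int)) for u in range(278,312,2)],[(u,*L[v*512+u].astype(int)) for u in range(212,240,3)])
E
```

```text
rack frame: lateral at clip -0.0013971898861082042 yaw err deg -0.04481301970455225 axis z at clip 0.15558283336243528 pitch deg(+ = blade up) 0.2628330726209984
lateral at cradle -0.001498867423250152 axis z at cradle 0.1561791868705799  band x -0.08007280958287391 -0.04682332299586847 rear end -0.13306449073731655 214 tcp z 0.09377660370159824
180 [(278, np.int64(-79), np.int64(6), np.int64(161)), (280, np.int64(-78), np.int64(7), np.int64(158)), (282, np.int64(-70), np.int64(11), np.int64(130)), (284, np.int64(-71), np.int64(12), np.int64(132)), (286, np.int64(-71), np.int64(13), np.int64(132)), (288, np.int64(-71), np.int64(14), np.int64(133)), (290, np.int64(-72), np.int64(14), np.int64(135)), (292, np.int64(-72), np.int64(15), np.int64(135)), (294, np.int64(-72), np.int64(16), np.int64(137)), (296, np.int64(-73), np.int64(17), np.int64(139)), (298, np.int64(-73), np.int64(18), np.int64(139)), (300, np.int64(-73), np.int64(19), np.int64(141)), (302, np.int64(-74), np.int64(19), np.int64(142)), (304, np.int64(-74), np.int64(20), np.int64(142)), (306, np.int64(-73), np.int64(21), 
[... 4466 characters left out ...]
t64(133)), (224, np.int64(-55), np.int64(-19), np.int64(132)), (227, np.int64(-56), np.int64(-17), np.int64(133)), (230, np.int64(-56), np.int64(-15), np.int64(133)), (233, np.int64(-55), np.int64(-14), np.int64(132)), (236, np.int64(-66), np.int64(-10), np.int64(158)), (239, np.int64(-67), np.int64(-9), np.int64(161))]Traceback (most recent call last):
  File "rodm.py", line 21, in <module>
    import sys; rod(sys.argv[1])
                ~~~^^^^^^^^^^^^^
  File "rodm.py", line 15, in rod
    o=np.array(out); a=np.polyfit(o[:,0],o[:,1],1); b=np.polyfit(o[:,0],o[:,2],1)
                                  ~^^^^^
IndexError: too many indices for array: array is 1-dimensional, but 2 were indexed
```

The rod is 1.4 mm to -y and the band centre is within 2 mm along the rack. The prong, roller and cradle edges put the true centre between -1 and +0.4 mm. I'll nudge +1 mm and lower to just above the roller.

```bash
python3 -m inch '[[1,[0,0.01,0.05],[0,0,0]],[1,[0,0.01,0.11],[0,0,0]],[1,[0,0.01,0.16],[0,0,0]],[1,[0,0.01,0.16],[0,0,0]]]' 120; python3 -m inch '[[1,[0,0,0.02],[0,0,0]],[1,[0,0,0.04],[0,0,0]],[1,[0,0,0.06],[0,0,0]],[1,[0,0,0.06],[0,0,0]]]'; python3 -m inch '[[1,[0,0,0.02],[0,0,0]],[1,[0,0,0.04],[0,0,0]],[1,[0,0,0.06],[0,0,0]],[1,[0,0,0.06],[0,0,0]]]'
```

```text
t: 12.05
tcp_pos: [0.5083, -0.1699, 0.0763]
tool_rot: [0.116, 0.993, 0.001, -0.0]
force: [0.5, 2.6, 0.7]
finger_gap: 0.199
t: 12.45
tcp_pos: [0.5083, -0.1701, 0.0707]
tool_rot: [0.116, 0.993, 0.0, -0.0]
force: [0.4, 3.7, 0.2]
finger_gap: 0.199
t: 12.85
tcp_pos: [0.5079, -0.1702, 0.0643]
tool_rot: [0.116, 0.993, 0.0, -0.001]
force: [3.6, 2.8, -4.7]
finger_gap: 0.199
```

```bash
python3 - <<'E'
from h import *
s=sense();print(s['force'],s['ft_torque'],s['tcp_pos'])
for n,c in(('wrist',(180,90,330,300)),('side',(150,170,350,320))):
    save(n,n+'8'); z=load(n+'8'); p=cv2.convertScaleAbs(z['p'][c[1]:c[3],c[0]:c[2]],alpha=1.5,beta=10); k=min(580/p.shape[1],570/p.shape[0]); cv2.imwrite(f'pics/{n}8b.png',cv2.resize(p,None,fx=k,fy=k,interpolation=cv2.INTER_CUBIC))
E
python3 rodm.py wrist8
```

```text
[ 3.6407644   2.75690458 -4.68449962] [ 0.69251117  0.26631713 -0.01364314] [ 0.50792031 -0.17024979  0.0643182 ]
rack frame: lateral at clip 0.002101776110122513 yaw err deg 2.628698086243305 axis z at clip 0.12907070495831202 pitch deg(+ = blade up) 3.9078309655868884
lateral at cradle 0.008070291216181311 axis z at cradle 0.1379510664902947  band x -0.08102791277704527 -0.04807765045533033 rear end -0.13422697765669547 216 tcp z 0.06468240442109026
```

View pics/wrist8b.png

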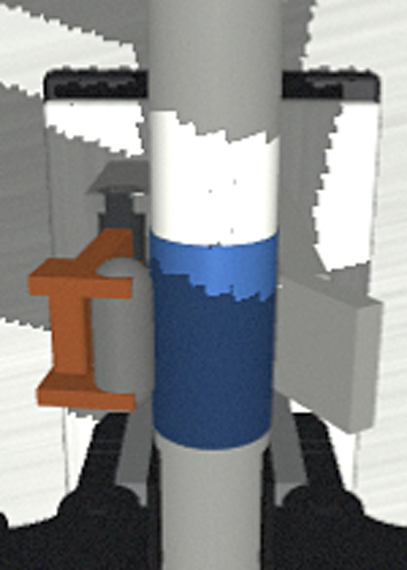

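View pics/side8b.png

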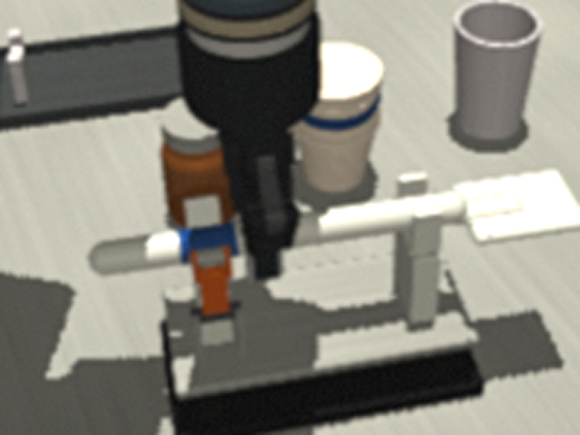

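The rod has pushed between the roller and the prong. The jaw is swung out and the roller shows at (120,330) in the zoomed view. Next I'll keep going down gently to the seat.

```bash
python3 -m inch '[[1,[0,0,0.02],[0,0,0]],[1,[0,0,0.04],[0,0,0]],[1,[0,0,0.04],[0,0,0]]]'; python3 -m inch '[[1,[0,0,0.02],[0,0,0]],[1,[0,0,0.04],[0,0,0]],[1,[0,0,0.04],[0,0,0]]]';  python3 -m inch '[[1,[0,0,0.02],[0,0,0]],[1,[0,0,0.04],[0,0,0]],[1,[0,0,0.04],[0,0,0]]]'
```

```text
t: 13.25
tcp_pos: [0.5087, -0.1708, 0.0607]
tool_rot: [0.116, 0.993, -0.0, 0.0]
force: [1.6, 2.6, -3.8]
finger_gap: 0.194
t: 13.55
tcp_pos: [0.5087, -0.1708, 0.0567]
tool_rot: [0.116, 0.993, -0.0, 0.0]
force: [1.8, 1.8, -5.1]
finger_gap: 0.198
t: 13.85
tcp_pos: [0.5087, -0.171, 0.0533]
tool_rot: [0.115, 0.993, -0.0, 0.0]
force: [0.0, 1.3, 0.5]
finger_gap: 0.203
```

```bash
python3 -m inch '[[1,[0,0,0.02],[0,0,0]],[1,[0,0,0.04],[0,0,0]],[1,[0,0,0.06],[0,0,0]],[1,[0,0,0.06],[0,0,0]]]'; python3 -m inch '[[1,[0,0,0.02],[0,0,0]],[1,[0,0,0.04],[0,0,0]],[1,[0,0,0.06],[0,0,0]],[1,[0,0,0.06],[0,0,0]]]'; python3 - <<'E'
from h import *
s=sense();print(s['force'],s['ft_torque'],s['tcp_pos'])
for n,c in(('wrist',(180,90,330,300)),('scene',(130,120,290,290)),('side',(150,170,350,320))):
    save(n,n+'9'); z=load(n+'9'); p=cv2.convertScaleAbs(z['p'][c[1]:c[3],c[0]:c[2]],alpha=1.5,beta=10); k=min(580/p.shape[1],570/p.shape[0]); cv2.imwrite(f'pics/{n}9b.png',cv2.resize(p,None,fx=k,fy=k,interpolation=cv2.INTER_CUBIC))
z=load('side9');Q,px=cloud(z); m=(abs(Q[:,2]-.04)<.02)&(abs(Q[:,0]-.56)<.03)&(abs(Q[:,1]+.19)<.02); print('platform z',np.median(Q[m][:,2]))
E
```

```text
t: 14.25
tcp_pos: [0.5087, -0.171, 0.0471]
tool_rot: [0.116, 0.993, -0.0, 0.0]
force: [-1.2, -0.7, 4.5]
finger_gap: 0.203
t: 14.65
tcp_pos: [0.5087, -0.171, 0.0414]
tool_rot: [0.116, 0.993, -0.0, 0.0]
force: [-0.9, 0.4, 7.9]
finger_gap: 0.2
[-0.93636897  0.40517296  7.91712573] [-0.02781451  0.24658113 -0.02154236] [ 0.50867969 -0.17096223  0.04143149]
platform z 0.034454872037874895
```

View pics/wrist9b.png

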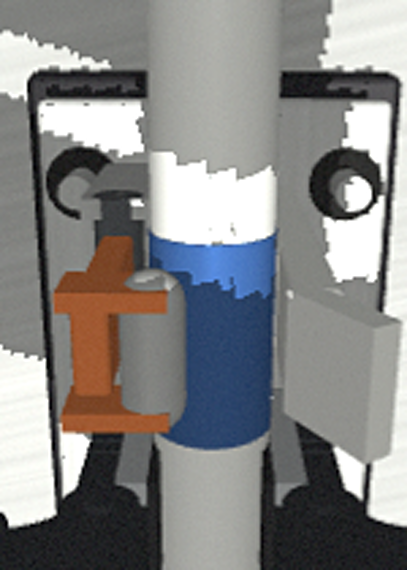

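View pics/side9b.png

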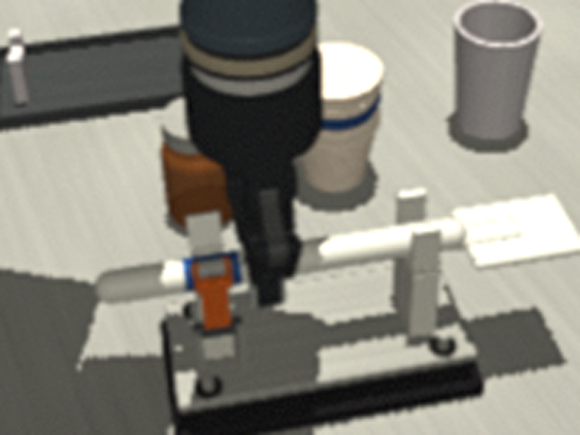

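The jaw has closed over the rod: the roller lies on the band at (155,340) in the zoomed view, and the platform has sunk about 13 mm. I'll press a little more firmly, then rise slowly until the load is off.

```bash
python3 -m inch '[[1,[0,0,0.03],[0,0,0]],[1,[0,0,0.06],[0,0,0]],[1,[0,0,0.08],[0,0,0]],[1,[0,0,0.08],[0,0,0]],[1,[0,0,0.08],[0,0,0]]]';  python3 -m inch '[[1,[0,0,-0.04],[0,0,0]],[1,[0,0,-0.08],[0,0,0]],[1,[0,0,-0.12],[0,0,0]],[1,[0,0,-0.16],[0,0,0]],[1,[0,0,-0.18],[0,0,0]],[1,[0,0,-0.18],[0,0,0]]]'; python3 - <<'E'
from h import *
save('wrist','wrist10');save('side','side10')
z=load('side10');Q,px=cloud(z); m=(abs(Q[:,2]-.04)<.02)&(abs(Q[:,0]-.56)<.03)&(abs(Q[:,1]+.19)<.02); print('platform z',np.median(Q[m][:,2]))
E
```

```text
t: 15.3
tcp_pos: [0.5087, -0.171, 0.0341]
tool_rot: [0.116, 0.993, -0.0, 0.0]
force: [-2.6, 0.8, 11.8]
finger_gap: 0.198
t: 15.9
tcp_pos: [0.5087, -0.171, 0.0512]
tool_rot: [0.116, 0.993, -0.0, 0.0]
force: [-1.3, -0.9, 3.1]
finger_gap: 0.2
platform z 0.04390439633885823
```

```bash
python3 -m inch '[[1,[0,0,-0.02],[0,0,0]],[1,[0,0,-0.03],[0,0,0]],[1,[0,0,-0.03],[0,0,0]],[1,[0,0,-0.03],[0,0,0]]]' 20;  python3 -m inch '[[0.3,[0,0,0],[0,0,0]],[0.3,[0,0,0],[0,0,0]],[0,[0,0,0],[0,0,0]],[-0.4,[0,0,0],[0,0,0]],[-0.4,[0,0,0],[0,0,0]],[-0.4,[0,0,0],[0,0,0]],[-0.4,[0,0,0],[0,0,0]]]'; python3 - <<'E'
from h import *
for n,c in(('wrist',(150,60,380,300)),('side',(150,170,350,320))):
    save(n,n+'11'); z=load(n+'11'); p=cv2.convertScaleAbs(z['p'][c[1]:c[3],c[0]:c[2]],alpha=1.5,beta=10); k=min(580/p.shape[1],570/p.shape[0]); cv2.imwrite(f'pics/{n}11b.png',cv2.resize(p,None,fx=k,fy=k,interpolation=cv2.INTER_CUBIC))
E
```

```text
t: 16.4
tcp_pos: [0.5087, -0.1706, 0.054]
tool_rot: [0.116, 0.993, -0.0, 0.0]
force: [0.7, -1.7, -0.2]
finger_gap: 0.197
t: 17.1
tcp_pos: [0.5085, -0.1705, 0.054]
tool_rot: [0.116, 0.993, -0.0, 0.0]
force: [-0.1, 0.8, -0.3]
finger_gap: 0.697
```

View pics/wrist11b.png

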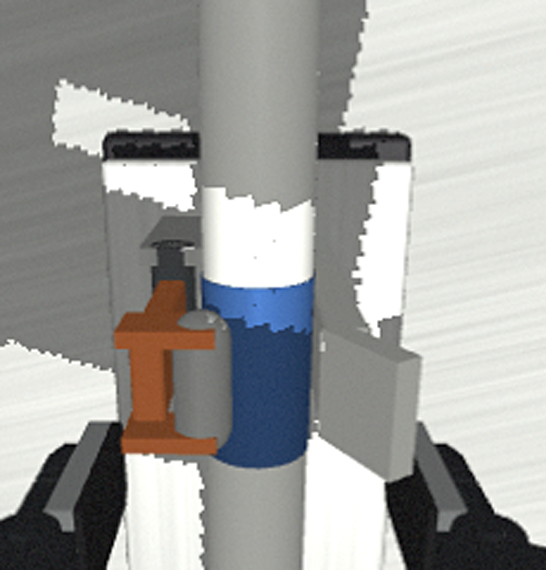

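View pics/side11b.png

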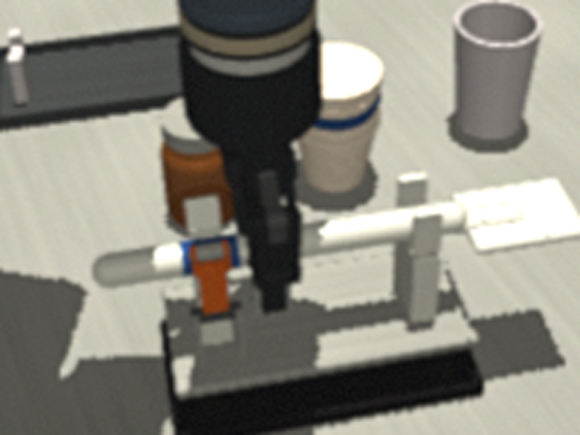

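The fingers are off the rod and the roller still sits over the band. Withdrawing straight up.

```bash
python3 -m inch '[[-0.4,[0,0,-0.15],[0,0,0]],[-0.4,[0,0,-0.4],[0,0,0]],[-0.4,[0,0,-0.7],[0,0,0]],[-0.4,[0,0,-1],[0,0,0]]]'|head -2;  python3 -m inch '[[-0.4,[0,0,-0.4],[0,0,0]],[-0.4,[0,0,-0.8],[0,0,0]],[-0.4,[0,0,-1],[0,0,0]],[-0.4,[0,0,-1],[0,0,0]],[-0.4,[0,0,-1],[0,0,0]],[-0.4,[0,0,-1],[0,0,0]]]'; python3 - <<'E'
from h import *
for n,c in(('wrist',(150,60,380,300)),('scene',(120,110,345,290)),('side',(150,150,350,320))):
    save(n,n+'12'); z=load(n+'12'); p=cv2.convertScaleAbs(z['p'][c[1]:c[3],c[0]:c[2]],alpha=1.5,beta=10); k=min(580/p.shape[1],570/p.shape[0]); cv2.imwrite(f'pics/{n}12b.png',cv2.resize(p,None,fx=k,fy=k,interpolation=cv2.INTER_CUBIC))
z=load('wrist12');Q,px=cloud(z); hsv=cv2.cvtColor(z['p'],cv2.COLOR_BGR2HSV).reshape(-1,3)
y=np.radians(-13.46); ex=np.array([np.cos(y),np.sin(y)]);ey=np.array([-ex[1],ex[0]]); L=np.c_[(Q[:,:2]-(.5397,-.1773))@np.c_[ex,ey],Q[:,2]]*1000
b=(hsv[:,0]>100)&(hsv[:,0]<130)&(hsv[:,1]>100)&(abs(L[:,1])<20)&(L[:,2]>80); print('band x',np.percentile(L[b][:,0],[1,99]),'y',np.percentile(L[b][:,1],[1,99]),'top',np.percentile(L[b][:,2],90))
for a in(-120,-95,-40,-20,0,20,40,65,85):
    m=(abs(L[:,0]-a)<3)&(abs(L[:,1])<11)&(L[:,2]>100)&(L[:,2]<160)
    if m.sum()>5: print(a,'top',np.percentile(L[m][:,2],90).round(1),'y',(L[m][:,1].min()+L[m][:,1].max())/2)
z=load('scene12')
for nm,n0 in(('scene0','scene12'),('side0','side12')):
    pass
E
```

```text
t: 17.6
tcp_pos: [0.5081, -0.1703, 0.1548]
t: 18.2
tcp_pos: [0.5073, -0.1699, 0.2523]
tool_rot: [0.116, 0.993, 0.001, -0.002]
force: [-0.8, 0.3, -0.1]
finger_gap: 0.704
band x [-79.895677   -42.89271308] y [-19.75376179  19.38661774] top 382.64071961939186
-120 top 126.3 y 0.4938212158457347
-95 top 126.1 y 0.029864399420467258
-40 top 126.1 y -0.36439453163959534
-20 top 126.3 y -0.29422556457838844
0 top 126.2 y -0.23885295534151219
20 top 125.9 y -0.15667927164837536
40 top 126.2 y -0.7548451331593231
65 top 125.8 y 0.11866344097405435
85 top 126.1 y -0.6244984587813622
```

View pics/wrist12b.png

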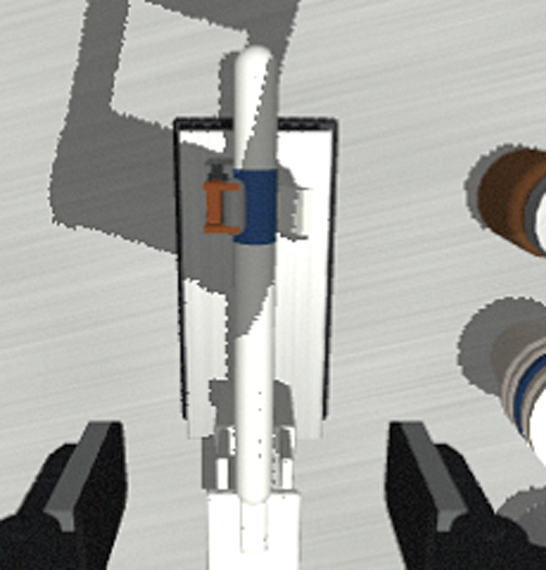

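View pics/scene12b.png

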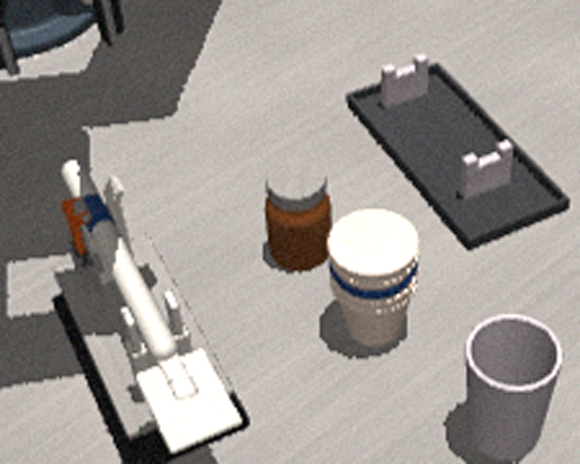

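View pics/side12b.png

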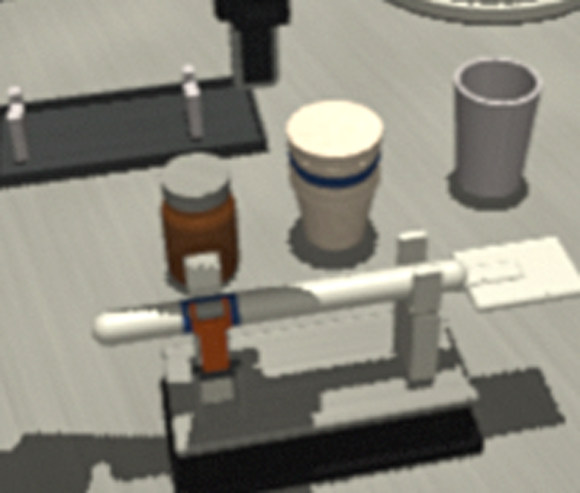

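The rod lies level with its axis at about 115–116 mm from clip to cradle and within 1 mm of the rack's centre line. The roller is over the band, the blade is out past the cradle and the gripper is clear. Handing in.

```bash
python3 -c "
from station import *
print(sense()['t']); print(sign_off())"
```

```text
18.35
the job is handed in; nothing more can be done
None
```

I parked the spade on the rack and handed the job in at t = 18.4 s; no verdict was reported. The blue band is in the clip with the jaw closed over it, the neck is in the cradle and the blade is out past it.

**Missed first grip:** the fingers shut on nothing. The true fingertips were about 41 mm short of the reported TCP height, which two cameras confirmed. I corrected for that and gripped the spade level.

**Pressing:** I lowered the band between the roller and the prong in small steps. The wrist force was about 12 N at the end of the firm press. I then raised the arm until the load was near zero before letting go.

**Last checks:**
- **Seating:** the rod top measured 126 mm all along, so the axis is at about 115–116 mm at both the clip and the cradle. It is within about 1 mm of the rack's centre line, and the band centre is within about 3 mm of the clip.
- **Jaw:** the roller is visible over the band, but I judged the closed jaw by eye and did not measure its angle.
- **Surroundings:** the gripper is clear, and the cups, jar and pot look undisturbed, though I did not measure them again.

**Checks that failed or disagreed:**
- The force readings, taken only at the end of each move, never showed the 8–22 N push-through. The camera did catch the jaw swung open with the rod between the roller and the prong, but I have no number for its angle then.
- One yaw reading of 3° came from prong points leaking into the fit; a later fit gave about 0°.
- The last band mask also picked up stray pixels, so its sideways and height figures were unusable and I relied on the rod profile instead.

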